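# Gauge a jade disc and load two blanks into their carving dies

### The job

First check the bore of the round green jade disc: slide it down the steel gauge pin until it lies flat on the brass collar. Then take it off and seat it fully home and flat in the die with the matching round cavity, and seat the pale square jade plaque fully home in the die with the square cavity (the plaque may be loaded before or after the disc). Lower the jade rather than drop it, and leave the jade bangle and the dark carved piece in the tray alone.

Things in the scene. Friction and masses are not known exactly. Their poses are not given: they have to be found in the camera images.
- disc: green jade disc with a centre hole: 64 mm outside diameter, 26 mm bore, 20 mm thick, 150 g; starts flat in the tray. Origin: centre of its underside, z along its axis. Grip it by its outside, by its upper half (only the lowest 8 mm go into the die).
- plaque: pale jade square plaque, 60 x 60 mm, 20 mm thick, 200 g; starts flat in the tray. Origin: centre of its underside; x and y along its sides. Grip any two facing sides, by the upper half.
- tray: low black tray with white lining, 250 mm (its x) x 330 mm (its y), rim 14 mm high and 6 mm thick, lining 7 mm above the table. Origin: centre of its underside. It holds the disc, plaque, bangle and carving, one in each quarter, about 62 mm from the centre along its x and 78 mm along its y. It is fixed.
- bangle: pale green jade bangle, 74 mm outside, 56 mm inside, 10 mm thick, lying in the tray; bystander. Origin: centre of its underside.
- carving: dark green carved jade piece, 45 x 62 mm, 15 mm high, lying in the tray; bystander. Origin: centre of its underside.
- gauge_seat (a point): gauge stand: a dark steel foot 96 mm across and 12 mm high, a brass collar 44 mm across with its top 20 mm above the table, and an upright steel pin 22 mm in diameter, 50 mm long above the collar, its last 10 mm tapering to 12 mm. This point is on the pin's axis at the collar's top, where the centre of the disc's underside comes to rest. z up. Fixed.
- round_seat (a point): fixed aluminium block 100 x 100 x 24 mm with one round cavity 67 mm in diameter, 8 mm deep, with a 2 mm chamfer at its mouth and a blue-lined floor. This point is the centre of the cavity's floor, 16 mm above the table; z up, x and y along the block's sides.
- square_seat (a point): fixed aluminium block 100 x 100 x 24 mm with one square cavity 63 x 63 mm, 8 mm deep, with a 2 mm chamfer at its mouth and a blue-lined floor. This point is the centre of the cavity's floor, 16 mm above the table; z up, x and y along the block's and the cavity's sides. (A third, smaller block of 80 mm with a 45 mm round cavity is a spare, not used.)
Mind the look-alikes: they are no part of the job. What is shaped like the part that bears square_seat but brown is not meant.

How it is judged:
By the outcome, as a careful person would: the job done as asked, in the order asked, and still so for the second after the job is handed in, with the robot touching nothing.
It also fails if it takes over 66 s, if anything falls off the work surface, if the arm or the gripper's body presses on something with over 40 N, if the wrist force passes 120 N, or if a joint passes its speed limit or range.

### The arm

A 7-joint arm with a two-finger parallel gripper is mounted at the origin on the work surface. World frame = base frame: x ahead of the robot, y to its left, z up, the work surface at z = 0. Lengths are in mm, angles in rad, forces in N, time in s.
With the tool pointing down it reaches from about 425 to 950 mm from the base axis. Payload 4.7 kg.
Tool frame: the origin (TCP) lies midway between the tips of the shut fingers; the grasp point (between the pads) lies 19 mm behind it; z points along the fingers, y is the line along which they close (so a half turn about z gives the same grasp; the last joint's range is limited). The gripper opens to 87 mm and grips with 3 to 60 N. Pads are 19 mm wide; open, the fingers measure 117 mm over their backs; the gripper's body (75 mm by 190 mm) begins 51 mm behind the grasp point.
Start: joints at [1.173, 0.469, -0.049, 1.532, 0.024, 1.141, -0.082], TCP at [243.382, -629.614, 222.573] pointing down, gripper open.
Joint ranges: [-2.59, 2.59], [-0.33, 1.99], [-1.39, 1.29], [0.1, 2.45], [-1.04, 4.18], [0.21, 1.99], [-2.66, 2.66]. Speed limits (rad/s): [2.57, 2.57, 3.14, 3.14, 3.14, 3.14, 3.14].

### API

Orientations are given as a rotation vector (axis times angle).
In Python, from plant import * gives the robot as it stands. The module is installed in compiled form; this text tells all that it offers.
- The arm moves only by the tool step_arm, never from a script. Its argument "steps" is a list of rows, each an object with "delta_pos": the shift along the tool's x, y, z in mm, a list of three; "roll": the turn about the tool's z in degrees; "fingers": the opening, from -1 (shut) to 1 (fully open). A call has 1 to 8 rows; each row is the pose to reach, as a shift and turn from the pose commanded when the call began, along the tool's axes at that moment; what a row does not reach only later rows make up. A row lasts 1/8 s, in which the tool goes at most 62.5 mm and 10.7 degrees, less where a joint would pass 70% of its speed; a pose out of reach is approached as far as the arm can. A call with a gripper value outside its range is refused whole. The fingers move at their own pace and stop on an object; "squeeze" is the grip in N (left out, the last holds). Time passes only in rows, so rows that repeat a pose let the fingers close. It gives the time, the measured TCP pose, the force, the opening and the grip force at its end, in the units of the state.
- read_state(): the state, without advancing time (a new reading comes with each control period).
- read_camera(name): name is "scene" or "top" or "wrist"; returns the picture (480x640x3 uint8, red, green, blue); there is no depth.
- calibration(name): a dict with "fx", "fy", "cx", "cy" (pixels), "world_to_cam" (4x4, takes a point from world to camera coordinates). Camera axes: x right, y up, looking along -z (the intrinsics and any distortion apply to the point x, -y, -z); pixel columns grow to the right and rows downward; lengths in mm; the calibration is good to about 2 mm. A picture is of the moment at which its call begins: read the wrist's pose just before it. calibration takes no time and is no camera call; for the wrist camera it gives the pose at the moment of the call.
- hand_in(): hands the job in; it is judged then, once.
The state is a dict: "time": time; "qpos": joint angles; "qvel": joint speeds; "tau": joint torques, N m; "ee_pos": TCP position; "eef_rot": TCP orientation; "wrist_force": force on the tool from outside, world axes, zero at the start; "moment": the same for the moment, N m; "gripper_width": opening from 0.0 (shut) to 1.0 (fully open); "grip_force": force on a finger pad.
Only numpy, scipy, OpenCV 4.12 (cv2) and the standard library are available. Lean on these libraries where they do the work, as an engineer would, in place of code of your own. Each camera call takes 0.05 s, during which the arm holds its last target. There are 200 camera calls.

## Working session

There is one attempt and no reset: what is moved stays moved. The work goes in short steps, Python scripts to look and compute and a tool call to move; the robot and the scene stay as the last step left them, time stands still between calls to the robot, and variables do not carry over. Pictures are saved under pics/ and viewed, at most 10 in all, crops included, and the job is handed in when it is done.

Besides the shell and the picture viewer there is one more tool, called after "Call:" as a command line: name --argument value ..., lists and objects as JSON in quotes. step_arm: Moves the arm, as the interface text tells. Its arguments: {"type":"object","properties":{"steps":{"type":"array","items":{"type":"object","properties":{"delta_pos":{"type":"array","items":{"type":"number"}},"roll":{"type":"number"},"fingers":{"type":"number"}}}},"squeeze":{"type":"number"}},"required":["steps"]}

```bash
mkdir -p pics; cat > h.py <<'E'
from plant import *
import numpy as np, cv2
def save(n,im): cv2.imwrite(f'pics/{n}.png',im[:,:,::-1])
def ray(c,u,v):
    M=np.array(c['world_to_cam']);R=M[:3,:3];t=M[:3,3]
    d=R.T@np.array([(u-c['cx'])/c['fx'],-(v-c['cy'])/c['fy'],-1.]);return -R.T@t,d
def onz(c,u,v,z):
    o,d=ray(c,u,v);return o+d*(z-o[2])/d[2]
def proj(c,p):
    M=np.array(c['world_to_cam']);q=M[:3,:3]@np.array(p,float)+M[:3,3]
    return np.array([c['cx']-c['fx']*q[0]/q[2],c['cy']+c['fy']*q[1]/q[2]])
E
python3 - <<'E'
from h import *
s=read_state();print(s)
for n in['top','scene']:
    save(n+'0',read_camera(n));c=calibration(n);print(n,c)
E
```

```text
{'time': 0.0, 'qpos': array([ 1.17311911,  0.46943619, -0.04863218,  1.53368931,  0.02411287,
        1.14101431, -0.08227846]), 'qvel': array([ 0.00100889,  0.0008787 ,  0.00037317,  0.00035315,  0.00077901,
        0.00131146, -0.0010618 ]), 'tau': array([-7.81777544e-04, -5.07981169e+01, -8.08191835e-02, -2.36156452e+01,
       -6.13048207e-02,  3.77566111e-02,  1.73764192e-04]), 'ee_pos': array([ 243.12922622, -629.04396055,  221.50506152]), 'eef_rot': array([-3.08643001e+00, -5.75787523e-01,  6.68574731e-04]), 'wrist_force': array([-0.36706357, -0.5655603 , -0.9617477 ]), 'moment': array([-0.0079454 ,  0.03335342, -0.0150513 ]), 'grip_force': 0.0, 'gripper_width': 1.000341228483998}
top {'fx': 468.44758735140675, 'fy': 468.44758735140675, 'cx': 319.3002759589591, 'cy': 241.5251744080371, 'world_to_cam': array([[-2.09538987e-02, -9.99549593e-01, -2.14836031e-02,
        -9.83998475e+00],
       [ 9.95794188e-01, -2.27824995e-02,  8.87405884e-02,
        -4.62190525e+02],
       [-8.91900692e-02, -1.95337858e-02,  9.95823058e-01,
        -9.45639223e+02],
       [ 0.00000000e+00,  0.00000000e+00,  0.00000000e+00,
         1.00000000e+00]])}
scene {'fx': 579.0759941419557, 'fy': 579.0759941419557, 'cx': 318.137068704986, 'cy': 242.33346945212926, 'world_to_cam': array([[-8.04881117e-01,  5.93348321e-01, -1.02057833e-02,
         3.91968326e+02],
       [-4.78604826e-01, -6.38870783e-01,  6.02313492e-01,
         1.45044257e+02],
       [ 3.50861522e-01,  4.89675294e-01,  7.98194399e-01,
        -1.64614088e+03],
       [ 0.00000000e+00,  0.00000000e+00,  0.00000000e+00,
         1.00000000e+00]])}
```

View pics/top0.png

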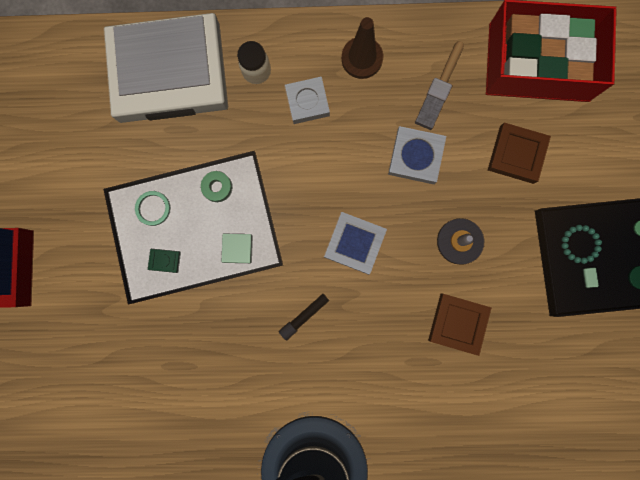

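View pics/scene0.png

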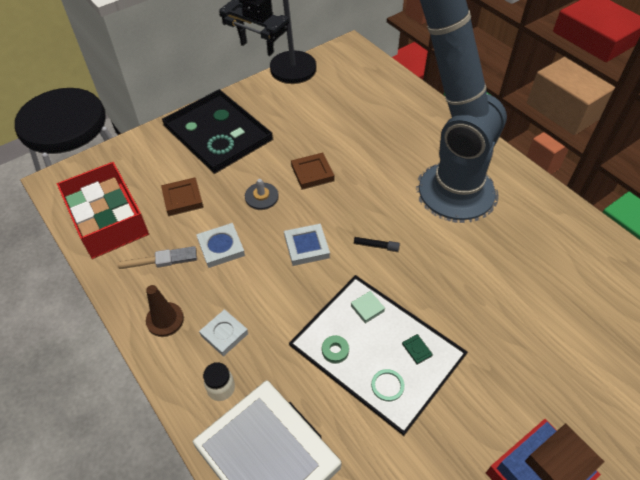

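The top view shows the disc at (216,186), plaque (237,248), round die (417,154), square die (356,242) and gauge (461,241). The bangle is at (152,208) and the carving at (164,261). The scene view agrees, and nothing is occluded.

```bash
cat > m.py <<'E'
from h import *
def blob(mask,u,v,r):
    w=np.zeros(mask.shape,np.uint8);cv2.circle(w,(u,v),r,255,-1)
    m=cv2.morphologyEx(((mask>0)*255).astype(np.uint8)&w,cv2.MORPH_OPEN,np.ones((2,2)))
    cs,_=cv2.findContours(m,cv2.RETR_EXTERNAL,cv2.CHAIN_APPROX_NONE)
    return max(cs,key=cv2.contourArea)
def wc(c,k,z):
    return np.array([onz(c,*p[0],z)[:2] for p in k],np.float32)
def rep(n,c,k,z):
    w=wc(c,k,z);h=cv2.convexHull(w)
    (x,y),rad=cv2.minEnclosingCircle(w);m=cv2.moments(h)
    r=cv2.minAreaRect(w)
    print(n,'cen',np.round([m['m10']/m['m00'],m['m01']/m['m00']],1),'eqd',round(2*np.sqrt(m['m00']/np.pi),1),'rect',np.round(r[0],1),np.round(r[1],1),round(r[2],1))
E
python3 - <<'E'
from m import *
for n,P in dict(top=dict(disc=(216,186),plaque=(237,248),round=(417,154),square=(356,242),gauge=(461,241)),
   scene=dict(disc=(335,348),plaque=(367,306),round=(220,243),square=(307,240),gauge=(261,195))).items():
    im=cv2.imread(f'pics/{n}0.png');c=calibration(n);hsv=cv2.cvtColor(im,cv2.COLOR_BGR2HSV);H,S,V=[hsv[:,:,i].astype(int) for i in range(3)]
    for k in P: print(n,k,hsv[P[k][1],P[k][0]+(10 if k=='disc' else 0)],end=' ')
    print()
    g=(H>40)&(H<90)&(S>35)
    b=(H>100)&(H<135)&(S>80)
    al=((S<60)&(V>110))|b
    st=(V<100)&(S<90)
    rep('disc',c,blob(g,*P['disc'],24),27)
    rep('plaque',c,blob(g,*P['plaque'],28),27)
    for k in('round','square'):
        rep(k+' floor',c,blob(b,*P[k],36),16);rep(k+' blk',c,blob(al,*P[k],42),24)
    rep('foot',c,blob((S<90),*P['gauge'],30),12)
    rep('collar',c,blob((H<30)&(S>120)&(V>120),*P['gauge'],14),20)
E
```

```text
top disc [ 62  71 133] top plaque [ 56  37 171] top round [114 112  91] top square [114 112  93] top gauge [13 44 70] 
disc cen [580.1 191. ] eqd 63.5 rect [580.1 191.3] [64.7 60.2] 44.1
plaque cen [449.8 148.4] eqd 65.4 rect [449.8 148.3] [59.5 57.7] 88.7
round floor cen [ 639.1 -230.7] eqd 63.0 rect [ 638.7 -230.6] [62.7 62.1] 88.4
round blk cen [ 638.5 -230.3] eqd 112.4 rect [ 638.5 -230.3] [100.   99.9] 76.1
square floor cen [456.1 -95.7] eqd 68.2 rect [456.2 -95.6] [60.8 61. ] 67.8
square blk cen [455.7 -95.6] eqd 112.9 rect [455.7 -95.3] [100.5 100.6] 67.6
foot cen [ 455.1 -313.4] eqd 93.7 rect [ 455.1 -313.6] [92.9 91.3] 88.6
collar cen [ 454.8 -312.9] eqd 39.2 rect [ 454.3 -311.5] [42.  35.7] 18.2
scene disc [ 67  75 170] scene plaque [ 65  40 209] scene round [111 123 135] scene square [111 124 134] scene gauge [ 18 105 138] 
disc cen [582.6 198.6] eqd 63.9 rect [582.3 198.7] [67.8 59.6] 53.3
plaque cen [452.7 156.6] eqd 66.7 rect [452.9 156.8] [60.2 60.2] 87.6
round floor cen [ 636.4 -229.2] eqd 59.3 rect [ 635.9 -229.8] [55.9 60.9] 53.2
round blk cen [ 637.4 -225.1] eqd 115.0 rect [ 637.5 -225. ] [103.2 102.3] 76.3
square floor cen [452.9 -94.1] eqd 64.5 rect [453.1 -94.3] [56.5 59.2] 67.4
square blk cen [455.6 -91.2] eqd 115.1 rect [455.7 -91.5] [102.6 103. ] 67.4
foot cen [ 455.  -309.1] eqd 102.6 rect [ 456.1 -306.6] [101.4  99.9] 19.6
collar cen [ 456.1 -306.9] eqd 38.7 rect [ 456.8 -305.9] [33.6 40.3] 53.1
```

```bash
cat > w.py <<'E'
from h import *
from scipy.spatial.transform import Rotation as Ro
import sys
# where does the wrist camera look relative to the tool
def R(): return Ro.from_rotvec(read_state()['eef_rot']).as_matrix()
def delta(target):  # world target -> tool-frame shift
    s=read_state();return np.round(R().T@(np.array(target,float)-s['ee_pos']),1)
E
python3 - <<'E'
from w import *
c=calibration('wrist');s=read_state();M=c['world_to_cam'];r=R()
print({k:c[k] for k in c if k!='world_to_cam'})
print('R',r.round(3)); print('cam in tool',(r.T@(-M[:3,:3].T@M[:3,3]-s['ee_pos'])).round(1),'axis',(r.T@-M[2,:3]).round(3), 'ximg',(r.T@M[0,:3]).round(3))
for z in(20,): print(onz(c,320,240,z),onz(c,0,0,z),onz(c,640,480,z))
print(delta([455,-313,150]))
print(delta([580,191,150]))
E
```

```text
{'fx': 337.7215727788515, 'fy': 337.7215727788515, 'cx': 320.6680576691256, 'cy': 244.92362660293836}
R [[ 0.933  0.361 -0.001]
 [ 0.361 -0.933  0.002]
 [-0.    -0.002 -1.   ]]
cam in tool [ 7.270e+01  1.000e-01 -1.623e+02] axis [-0.265 -0.002  0.964] ximg [-0.001  1.     0.002]
[ 222.49390068 -635.2781685    20.        ] [ 330.92393367 -273.14710464   20.        ] [   62.86204774 -1168.41138942    20.        ]
[ 311.6 -218.4   72. ]
[ 609.9 -643.4   72.7]
```

Call:
step_arm --steps '[{"delta_pos": [312,-218,60]},{"delta_pos": [312,-218,60]},{"delta_pos": [312,-218,60]},{"delta_pos": [312,-218,60]},{"delta_pos": [312,-218,60]},{"delta_pos": [312,-218,60]},{"delta_pos": [312,-218,60]},{"delta_pos": [312,-218,60]}]'

```text
invalid input at $.steps[0]: expected keys delta_pos, roll, fingers
```

```bash
python3 - <<'E'
from w import *
s=read_state();c=calibration('wrist');im=read_camera('wrist');save('w1',im)
np.savez('w1.npz',**c);print(s['time'],s['ee_pos'],s['eef_rot'],abs(s['qvel']).max(),s['wrist_force'])
print(proj(c,[455,-313,20]),proj(c,[455,-313,70]),proj(c,[456,-95.6,24]),proj(c,[639,-230,24]))
print(delta([456,-96,160]),delta([620,-215,160]))
E
```

```text
0.1 [ 243.16765305 -629.13500509  221.60377996] [-3.08668554e+00 -5.75813480e-01  5.98890662e-04] 0.00444321671721781 [-0.03978312 -0.31616605  1.32430811]
[  65.62533863 -137.45818599] [  14.21114246 -195.59272492] [-216.39428096 -268.71571012] [ -13.89325688 -514.14905733]
[ 390.7 -420.5   62.4] [ 500.8 -250.4   62.1]
```

View pics/w1.png

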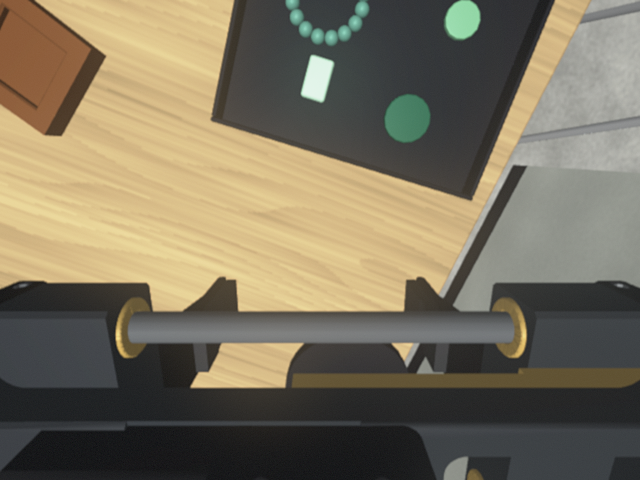

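The picture shows that the move was refused and the arm hasn't moved. The gripper fills the wrist view below row ~280, so targets have to be ahead (tool +x) to be seen.

```bash
python3 - <<'E'
from w import *
c=dict(calibration('wrist'));s=read_state();M0=c['world_to_cam'].copy()
for T in([430,-190,220],[420,-220,220],[430,-220,260],[440,-180,260]):
    M=M0.copy();M[:3,3]=M0[:3,3]-M0[:3,:3]@(np.array(T)-s['ee_pos']);c['world_to_cam']=M
    print(T,delta(T),*[proj(c,p).round() for p in([455,-313,20],[456,-96,24],[639,-230,24])])
for T in([420,120,220],[430,140,200],):
    M=M0.copy();M[:3,3]=M0[:3,3]-M0[:3,:3]@(np.array(T)-s['ee_pos']);c['world_to_cam']=M
    print(T,delta(T),*[proj(c,p).round() for p in([580,191,27],[450,149,27])])
E
```

```text
[430, -190, 220] [ 332.6 -342.3    2.2] [433. 240.] [246. 167.] [442.  33.]
[420, -220, 220] [ 312.4 -317.9    2.2] [413. 222.] [221. 147.] [417.   8.]
[430, -220, 260] [ 321.8 -314.4  -37.8] [400. 223.] [228. 156.] [403.  34.]
[440, -180, 260] [ 345.5 -348.1  -37.8] [427. 242.] [259. 177.] [433.  59.]
[420, 120, 220] [ 435.  -635.1    2.7] [312.  39.] [306. 186.]
[430, 140, 200] [ 451.6 -650.1   22.7] [329.  53.] [320. 205.]
```

Call:
step_arm --steps '[{"delta_pos": [336,-339,0],"roll": 0,"fingers": 1},{"delta_pos": [336,-339,0],"roll": 0,"fingers": 1},{"delta_pos": [336,-339,0],"roll": 0,"fingers": 1},{"delta_pos": [336,-339,0],"roll": 0,"fingers": 1},{"delta_pos": [336,-339,0],"roll": 0,"fingers": 1},{"delta_pos": [336,-339,0],"roll": 0,"fingers": 1},{"delta_pos": [336,-339,0],"roll": 0,"fingers": 1},{"delta_pos": [336,-339,0],"roll": 0,"fingers": 1}]'

```text
time: 1.15
ee_pos: [435.4, -189.1, 222.7]
eef_rot: [-3.087, -0.581, -0.001]
wrist_force: [0.4, -1.0, 0.3]
gripper_width: 1.002
grip_force: 0.0
```

Call:
step_arm --steps '[{"delta_pos": [0,0,0],"roll": 0,"fingers": 1},{"delta_pos": [0,0,0],"roll": 0,"fingers": 1},{"delta_pos": [0,0,0],"roll": 0,"fingers": 1}]'

```text
time: 1.52
ee_pos: [433.9, -193.8, 222.4]
eef_rot: [3.089, 0.571, -0.001]
wrist_force: [0.6, 0.6, -0.1]
gripper_width: 1.0
grip_force: 0.0
```

```bash
python3 - <<'E'
from w import *
s=read_state();c=calibration('wrist');im=read_camera('wrist');save('w2',im)
np.savez('w2.npz',**c);print(s['time'],s['ee_pos'],s['eef_rot'],abs(s['qvel']).max(),s['wrist_force'])
print(proj(c,[455,-313,20]),proj(c,[456,-95.6,24]),proj(c,[639,-230,24]))
print(delta([450,130,150]))
E
```

```text
1.525 [ 433.88859758 -193.8098012   222.37459893] [ 3.08896491e+00  5.71411919e-01 -8.34519403e-04] 0.005152305978086967 [ 0.58962411  0.58637875 -0.09424528]
[427.72582007 240.90816266] [240.84339844 169.0367788 ] [434.34047036  35.95155496]
[ 130.8 -296.5   72.3]
```

View pics/w2.png

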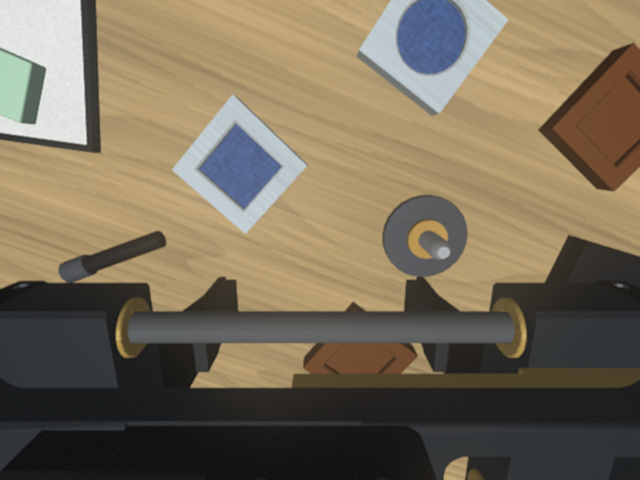

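The wrist view shows the round cavity at (432,35), the square cavity at (240,166) and the gauge foot at (425,236), with the pin tip at (443,252). I'll measure these, then go on to the tray.

```bash
python3 - <<'E'
from m import *
im=cv2.imread('pics/w2.png');c=dict(np.load('w2.npz'));hsv=cv2.cvtColor(im,cv2.COLOR_BGR2HSV);H,S,V=[hsv[:,:,i].astype(int) for i in range(3)]
b=(H>100)&(H<135)&(S>80);al=((S<50)&(V>150))|b
for k,p in dict(round=(432,35),square=(240,166)).items():
    rep(k+' floor',c,blob(b,*p,60),16);rep(k+' blk',c,blob(al,*p,85),24)
rep('foot',c,blob((S<75),425,236,47),12)
k=blob((H<30)&(S>110)&(V>120),428,238,22);rep('collar',c,k,20)
print('tip',onz(c,443.5,252,70), hsv[215,425],hsv[160,195])
E
```

```text
round floor cen [ 640.1 -229.5] eqd 64.5 rect [ 639.6 -229.9] [63.6 64.3] 20.9
round blk cen [ 630.6 -232.8] eqd 103.2 rect [ 639.  -228.8] [101.3 101.1] 76.4
square floor cen [456.  -93.9] eqd 69.1 rect [455.9 -93.8] [61.8 61.2] 67.6
square blk cen [456.2 -94.4] eqd 113.9 rect [456.3 -94.5] [101.3 101. ] 67.6
foot cen [ 455.  -312.9] eqd 96.7 rect [ 456.3 -312.4] [95.9 94.2] 66.1
collar cen [ 456.6 -311.9] eqd 42.0 rect [ 456.8 -310.8] [38.9 42.8] 71.8
tip [ 456.82444738 -312.24649471   70.        ] [120   5  93] [100  18 208]
```

Call:
step_arm --steps '[{"delta_pos": [110,-300,20],"roll": 0,"fingers": 1},{"delta_pos": [110,-300,20],"roll": 0,"fingers": 1},{"delta_pos": [110,-300,20],"roll": 0,"fingers": 1},{"delta_pos": [110,-300,20],"roll": 0,"fingers": 1},{"delta_pos": [110,-300,20],"roll": 0,"fingers": 1},{"delta_pos": [110,-300,20],"roll": 0,"fingers": 1},{"delta_pos": [110,-300,20],"roll": 0,"fingers": 1},{"delta_pos": [110,-300,20],"roll": 0,"fingers": 1}]'

```text
time: 2.58
ee_pos: [429.4, 125.0, 202.4]
eef_rot: [3.089, 0.57, -0.001]
wrist_force: [0.3, -0.0, 0.9]
gripper_width: 0.998
grip_force: 0.0
```

```bash
python3 - <<'E'
from m import *;from w import *
s=read_state();c=calibration('wrist');im=read_camera('wrist');save('w3',im);im=im[:,:,::-1].copy()
np.savez('w3.npz',**c);print(s['time'],s['ee_pos'],s['eef_rot'],abs(s['qvel']).max())
pd,pp=[tuple(int(v) for v in proj(c,p)) for p in([580,191,27],[450,149,27])];print(pd,pp)
hsv=cv2.cvtColor(im,cv2.COLOR_BGR2HSV);H,S,V=[hsv[:,:,i].astype(int) for i in range(3)]
g=(H>40)&(H<90)&(S>35)
rep('disc',c,blob(g,*pd,55),27);rep('plaque',c,blob(g,*pp,70),27)
print(hsv[pp[1],pp[0]],delta([580,191,60]))
E
```

```text
2.575 [429.40873498 125.02106774 202.3864844 ] [ 3.08856298e+00  5.69956851e-01 -6.52770929e-04] 0.004336197281717124
(312, 45) (305, 198)
disc cen [580.7 192.7] eqd 63.1 rect [580.8 192.5] [63.7 62.3] 45.4
plaque cen [450.9 150.5] eqd 65.5 rect [450.9 150.5] [58.1 58.5] 87.6
[ 68  41 207] [164.3  -7.9 142.4]
```

View pics/w3.png

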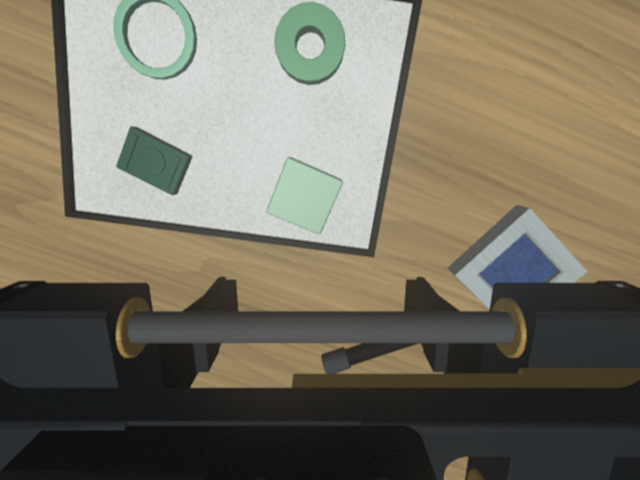

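The view shows the disc at (310,43) and the plaque at (305,196). Top and wrist agree to about 2 mm, and the sizes match. I'll use the wrist values, all taken at the same yaw, and go for the disc.

Call:
step_arm --steps '[{"delta_pos": [165.4,-9.1,60],"roll": 0,"fingers": 1},{"delta_pos": [165.4,-9.1,60],"roll": 0,"fingers": 1},{"delta_pos": [165.4,-9.1,100],"roll": 0,"fingers": 1},{"delta_pos": [165.4,-9.1,140],"roll": 0,"fingers": 1},{"delta_pos": [165.4,-9.1,160],"roll": 0,"fingers": 1},{"delta_pos": [165.4,-9.1,160],"roll": 0,"fingers": 1},{"delta_pos": [165.4,-9.1,160],"roll": 0,"fingers": 1}]'

```text
time: 3.5
ee_pos: [581.1, 195.3, 44.7]
eef_rot: [-3.088, -0.575, -0.005]
wrist_force: [0.9, 0.7, -0.2]
gripper_width: 1.0
grip_force: 0.0
```

```bash
python3 - <<'E'
from w import *
s=read_state();print(s['time'],s['ee_pos'],s['eef_rot'],delta([580.7,192.6,17]))
im=read_camera('wrist');save('w4',im)
E
```

```text
3.5 [581.10116855 195.31591702  44.73938181] [-3.08833023 -0.57505198 -0.00540591] [-1.4  2.4 27.7]
```

View pics/w4.png

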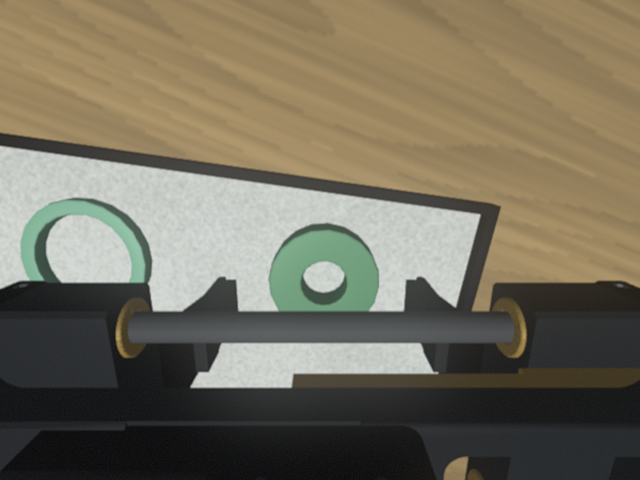

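The wrist view shows the disc centred between the fingers (columns 324 and 321). I'm lowering.

Call:
step_arm --steps '[{"delta_pos": [0,0,0],"roll": 0,"fingers": 1},{"delta_pos": [0,0,12],"roll": 0,"fingers": 1},{"delta_pos": [0,0,25],"roll": 0,"fingers": 1},{"delta_pos": [0,0,25],"roll": 0,"fingers": 1},{"delta_pos": [0,0,25],"roll": 0,"fingers": 1}]'

```text
time: 4.18
ee_pos: [579.9, 195.5, 17.2]
eef_rot: [-3.088, -0.576, 0.001]
wrist_force: [0.6, -0.1, -0.5]
gripper_width: 0.998
grip_force: 0.0
```

```bash
python3 - <<'E'
from w import *
s=read_state();print(s['time'],s['ee_pos'],s['eef_rot'],delta([580.7,192.6,17]))
E
```

```text
4.175 [579.93740056 195.45081026  17.23578294] [-3.08823196e+00 -5.76229434e-01  6.69386262e-04] [-0.3  2.9  0.2]
```

Call:
step_arm --squeeze 20 --steps '[{"delta_pos": [0,2.9,0],"roll": 0,"fingers": 1},{"delta_pos": [0,2.9,0],"roll": 0,"fingers": 1},{"delta_pos": [0,2.9,0],"roll": 0,"fingers": 0.2},{"delta_pos": [0,2.9,0],"roll": 0,"fingers": -0.2},{"delta_pos": [0,2.9,0],"roll": 0,"fingers": -1},{"delta_pos": [0,2.9,0],"roll": 0,"fingers": -1},{"delta_pos": [0,2.9,0],"roll": 0,"fingers": -1},{"delta_pos": [0,2.9,0],"roll": 0,"fingers": -1}]'

```text
time: 5.18
ee_pos: [581.0, 192.7, 17.6]
eef_rot: [-3.088, -0.576, -0.0]
wrist_force: [-0.6, 0.1, 1.0]
gripper_width: 0.72
grip_force: 20.0
```

```bash
python3 - <<'E'
from w import *
s=read_state();print(s['time'],s['ee_pos'],s['eef_rot'],s['gripper_width'],s['grip_force'],s['wrist_force'])
E
```

```text
5.175 [581.04117463 192.74552882  17.58146129] [-3.08820916e+00 -5.76243848e-01 -1.22401208e-04] 0.7197001254095087 20.000035632401705 [-0.56404075  0.11747715  1.01455264]
```

Call:
step_arm --steps '[{"delta_pos": [0,0,-40],"roll": 0,"fingers": -1},{"delta_pos": [0,0,-80],"roll": 0,"fingers": -1},{"delta_pos": [0,0,-110],"roll": 0,"fingers": -1},{"delta_pos": [0,0,-110],"roll": 0,"fingers": -1},{"delta_pos": [0,0,-110],"roll": 0,"fingers": -1}]'

```text
time: 5.8
ee_pos: [580.2, 191.9, 126.2]
eef_rot: [3.088, 0.576, -0.003]
wrist_force: [-0.5, 0.2, -2.3]
gripper_width: 0.72
grip_force: 20.0
```

```bash
python3 - <<'E'
from w import *;from m import *
s=read_state();c=calibration('wrist');im=read_camera('wrist')[:,:,::-1].copy();save('w5',im[:,:,::-1])
print(s['time'],s['ee_pos'],s['eef_rot'],s['gripper_width'],s['grip_force'],s['wrist_force'])
hsv=cv2.cvtColor(im,cv2.COLOR_BGR2HSV);H,S,V=[hsv[:,:,i].astype(int) for i in range(3)]
g=(H>40)&(H<90)&(S>35); g[308:]=0; g[:150]=0
k=blob(g,320,290,80);zt=s['ee_pos'][2]+10
w=np.array([(R().T@(onz(c,*p[0],zt)-s['ee_pos']))[:2] for p in k]);px=k[:,0,:]
fr=np.array([w[px[:,0]==u][:,:][np.argmin(px[px[:,0]==u][:,1])] for u in np.unique(px[:,0])])
# circle r=32 fit on upper (front) edge
from scipy.optimize import least_squares
f=fr[(fr[:,0]>12)]
r=least_squares(lambda q:np.hypot(f[:,0]-q[0],f[:,1]-q[1])-q[2],[0,0,32]);print(r.x,abs(r.fun).max(),len(f))
r=least_squares(lambda q:np.hypot(f[:,0]-q[0],f[:,1]-q[1])-32,[0,0]);print(r.x,abs(r.fun).max())
print(delta([456.5,-312.3,120]))
E
```

```text
5.8 [580.226218   191.91393885 126.21791673] [ 3.08756978  0.57571707 -0.00345137] 0.7201798794783835 19.99967012554407 [-0.52404167  0.23639688 -2.29705568]
[ 6.99751413  0.22843045 28.96277807] 1.2049381657406926 124
[3.41782668 0.2304886 ] 1.7759340630965355
[-296.9  425.7    6.8]
```

View pics/w5.png

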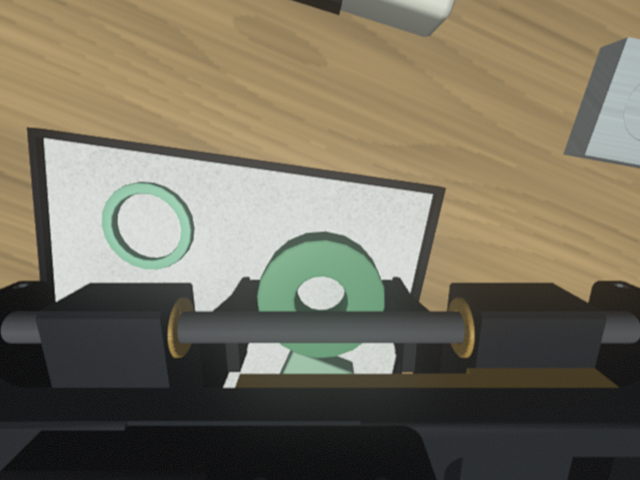

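The disc is held level. The hole is at (321,294), and the darker front wall (rows 233–243) biased the fit, so I'll redo it on the bright top face only.

```bash
cat > f.py <<'E'
from w import *
from scipy.optimize import least_squares
def discfit(png,c,s,dz=10):
    im=cv2.imread(png);hsv=cv2.cvtColor(im,cv2.COLOR_BGR2HSV);H,S,V=[hsv[:,:,i].astype(int) for i in range(3)]
    Rm=Ro.from_rotvec(s['eef_rot']).as_matrix();zt=s['ee_pos'][2]+dz
    G=(H>40)&(H<90)&(S>35)
    med=np.median(V[G&(np.indices(V.shape)[0]>250)&(np.indices(V.shape)[0]<275)&(abs(np.indices(V.shape)[1]-321)<20)])
    g=G&(V>med*0.86)
    P=[]
    for u in range(270,375,3):
        col=np.where(g[225:308,u])[0]
        if len(col): P.append((u,225+col[0]))
    w=np.array([(Rm.T@(onz(c,u,v-.5,zt)-s['ee_pos']))[:2] for u,v in P])
    q=least_squares(lambda q:np.hypot(w[:,0]-q[0],w[:,1]-q[1])-32,[0,0],loss='soft_l1')
    print('outer',med,q.x.round(2),'resid',np.round(q.fun[[0,len(w)//2,-1]],1),'apex row',P[len(P)//2])
    Q=[]
    for u in range(300,345,3):
        col=np.where(~G[262:305,u])[0]
        if len(col): Q.append((u,262+col[0]))
    # hole: top of first dark pixel
    Q=[]
    for u in range(302,343,3):
        col=np.where(V[262:305,u]<med*.86)[0]
        if len(col): Q.append((u,262+col[0]))
    w=np.array([(Rm.T@(onz(c,u,v-.5,zt)-s['ee_pos']))[:2] for u,v in Q])
    q=least_squares(lambda q:np.hypot(w[:,0]-q[0],w[:,1]-q[1])-13,[0,0],loss='soft_l1')
    print('hole',q.x.round(2),abs(q.fun).max().round(1))
E
python3 - <<'E'
from f import *
discfit('pics/w5.png',calibration('wrist'),read_state())
E
```

```text
outer 171.0 [ 0.81 -0.5 ] resid [-0.3  0.3 -0.6] apex row (321, np.int64(241))
hole [-6.92 -0.1 ] 1.1
```

The disc is centred in the grip to within 1 mm. I'm carrying it to above the gauge.

Call:
step_arm --steps '[{"delta_pos": [-33,47.3,0],"roll": 0,"fingers": -1},{"delta_pos": [-76,108.8,0],"roll": 0,"fingers": -1},{"delta_pos": [-119,170.4,0],"roll": 0,"fingers": -1},{"delta_pos": [-162,232,0],"roll": 0,"fingers": -1},{"delta_pos": [-205,293.5,0],"roll": 0,"fingers": -1},{"delta_pos": [-245,351,0],"roll": 0,"fingers": -1},{"delta_pos": [-275,395,0],"roll": 0,"fingers": -1},{"delta_pos": [-297.7,426.2,0],"roll": 0,"fingers": -1}]'

```text
time: 6.85
ee_pos: [461.6, -289.8, 126.2]
eef_rot: [-3.087, -0.576, 0.002]
wrist_force: [0.9, 0.1, -1.9]
gripper_width: 0.719
grip_force: 20.0
```

Call:
step_arm --steps '[{"delta_pos": [0,0,0],"roll": 0,"fingers": -1},{"delta_pos": [0,0,0],"roll": 0,"fingers": -1},{"delta_pos": [0,0,0],"roll": 0,"fingers": -1}]'

```text
time: 7.22
ee_pos: [463.4, -286.3, 127.0]
eef_rot: [-3.086, -0.581, 0.001]
wrist_force: [0.1, 0.1, -1.8]
gripper_width: 0.722
grip_force: 20.0
```

```bash
python3 - <<'E'
from f import *
s=read_state();c=calibration('wrist');save('w6',read_camera('wrist'));s2=read_state()
print(s['time'],s['ee_pos'],s2['ee_pos'],s['eef_rot'],s['gripper_width'],s['wrist_force'])
discfit('pics/w6.png',c,s)
print(delta([456.5,-312.3,90]), proj(c,[456.5,-312.3,70]))
E
```

```text
7.225 [ 463.43371226 -286.2518097   127.00960592] [ 463.56348913 -286.36020358  127.20609262] [-3.08605773e+00 -5.80663866e-01  6.69736169e-04] 0.7218729581525789 [ 0.10242434  0.07074731 -1.78987281]
outer 195.0 [ 0.78 -0.5 ] resid [-0.3  0.3 -0.5] apex row (321, np.int64(241))
hole [ 2.43 -0.91] 1.1
[-16.   21.6  37.2] [352.57289299 284.33581354]
```

View pics/w6.png

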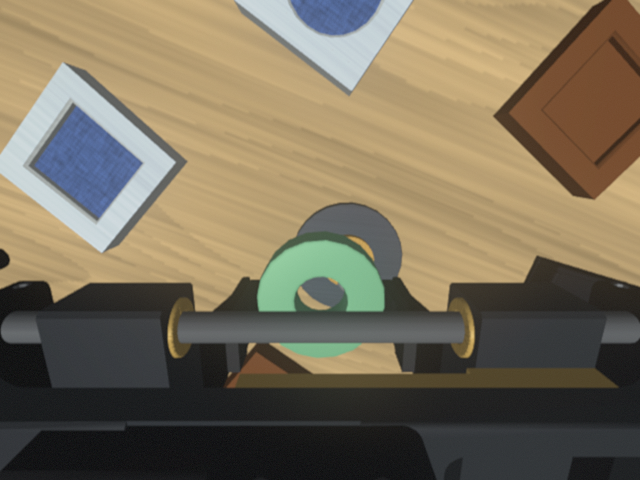

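The disc is held at (321,294), and the foot shows behind it at (350,240). It stopped about 27 mm short, so I'm finishing the approach.

Call:
step_arm --steps '[{"delta_pos": [-16.8,22.1,0],"roll": 0,"fingers": -1},{"delta_pos": [-16.8,22.1,0],"roll": 0,"fingers": -1},{"delta_pos": [-16.8,22.1,15],"roll": 0,"fingers": -1},{"delta_pos": [-16.8,22.1,30],"roll": 0,"fingers": -1},{"delta_pos": [-16.8,22.1,33],"roll": 0,"fingers": -1},{"delta_pos": [-16.8,22.1,33],"roll": 0,"fingers": -1},{"delta_pos": [-16.8,22.1,33],"roll": 0,"fingers": -1}]'

```text
time: 8.15
ee_pos: [455.8, -315.0, 94.9]
eef_rot: [3.088, 0.576, 0.001]
wrist_force: [-0.4, 0.0, -1.0]
gripper_width: 0.717
grip_force: 20.0
```

```bash
python3 - <<'E'
from f import *
s=read_state();c=calibration('wrist');save('w7',read_camera('wrist'));s2=read_state()
print(s['time'],s['ee_pos'],s2['ee_pos'],s['eef_rot'],s['gripper_width'],s['wrist_force'])
discfit('pics/w7.png',c,s)
print(delta([456.5,-312.3,29.5]), proj(c,[456.5,-312.3,70]))
im=cv2.imread('pics/w7.png')[180:320,240:420];cv2.imwrite('pics/w7c.png',cv2.resize(im,None,fx=4,fy=4,interpolation=2))
E
```

```text
8.15 [ 455.75607689 -314.99648999   94.86344201] [ 455.75827032 -315.06090565   94.98603339] [3.08779244e+00 5.76194084e-01 1.00267335e-03] 0.7173079373041682 [-0.38173038  0.01851291 -1.01619941]
outer 195.0 [ 0.74 -0.49] resid [-0.3  0.3 -0.5] apex row (321, np.int64(241))
hole [0.57 2.3 ] 3.3
[ 1.6 -2.4 65.5] [317.32930538 277.0734358 ]
```

View pics/w7c.png

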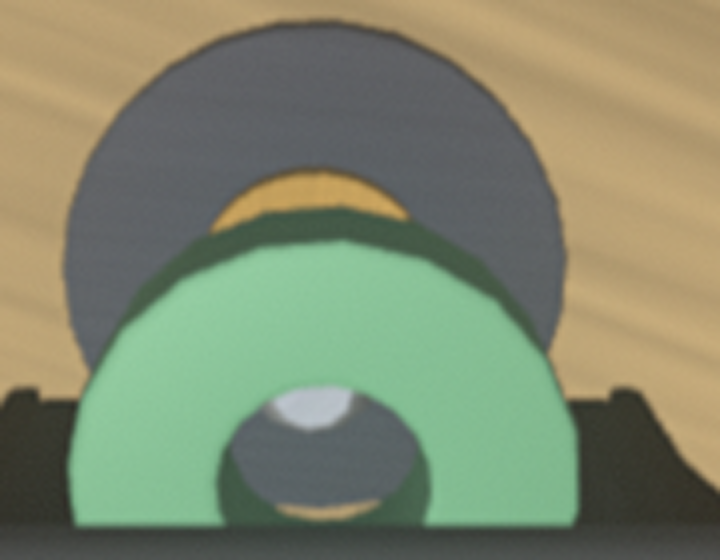

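The pin tip (col ~318) sits just left of the hole centre (col 321). That matches the computed correction of about (+0.9, −1.9). I'm applying it and sliding down partway.

Call:
step_arm --steps '[{"delta_pos": [0.9,-1.9,0],"roll": 0,"fingers": -1},{"delta_pos": [0.9,-1.9,0],"roll": 0,"fingers": -1},{"delta_pos": [0.9,-1.9,7],"roll": 0,"fingers": -1},{"delta_pos": [0.9,-1.9,14],"roll": 0,"fingers": -1},{"delta_pos": [0.9,-1.9,21],"roll": 0,"fingers": -1},{"delta_pos": [0.9,-1.9,28],"roll": 0,"fingers": -1},{"delta_pos": [0.9,-1.9,34],"roll": 0,"fingers": -1},{"delta_pos": [0.9,-1.9,34],"roll": 0,"fingers": -1}]'

```text
time: 9.2
ee_pos: [455.2, -312.7, 60.0]
eef_rot: [-3.088, -0.576, 0.001]
wrist_force: [0.3, -0.7, -1.6]
gripper_width: 0.716
grip_force: 20.0
```

```bash
python3 - <<'E'
from w import *
s=read_state()
print(s['time'],s['ee_pos'],s['eef_rot'],s['gripper_width'],s['wrist_force'],s['moment'])
print(delta([456.5,-312.3,31]))
E
```

```text
9.2 [ 455.19476959 -312.66903047   59.95080288] [-3.08757099e+00 -5.76069399e-01  1.20851172e-03] 0.716412608532216 [ 0.33249152 -0.746233   -1.59477122] [-0.02139721  0.01727004  0.01587404]
[ 1.4  0.2 28.9]
```

Call:
step_arm --steps '[{"delta_pos": [0.6,0.5,6],"roll": 0,"fingers": -1},{"delta_pos": [0.6,0.5,12],"roll": 0,"fingers": -1},{"delta_pos": [0.6,0.5,18],"roll": 0,"fingers": -1},{"delta_pos": [0.6,0.5,24],"roll": 0,"fingers": -1},{"delta_pos": [0.6,0.5,27],"roll": 0,"fingers": -1},{"delta_pos": [0.6,0.5,28],"roll": 0,"fingers": -1},{"delta_pos": [0.6,0.5,28],"roll": 0,"fingers": -1}]'

```text
time: 10.07
ee_pos: [456.3, -313.2, 32.6]
eef_rot: [3.088, 0.576, 0.0]
wrist_force: [0.2, -0.2, -1.6]
gripper_width: 0.72
grip_force: 20.0
```

Call:
step_arm --steps '[{"delta_pos": [0,0,1],"roll": 0,"fingers": -1},{"delta_pos": [0,0,1],"roll": 0,"fingers": -1}]'

```text
time: 10.32
ee_pos: [456.3, -313.1, 31.6]
eef_rot: [3.088, 0.576, 0.0]
wrist_force: [0.3, 0.1, -2.0]
gripper_width: 0.72
grip_force: 20.0
```

Call:
step_arm --steps '[{"delta_pos": [0,0,1],"roll": 0,"fingers": -1},{"delta_pos": [0,0,1],"roll": 0,"fingers": -1},{"delta_pos": [0,0,1],"roll": 0,"fingers": -1}]'

```text
time: 10.7
ee_pos: [456.3, -313.2, 30.6]
eef_rot: [3.088, 0.576, 0.0]
wrist_force: [0.7, -0.0, -2.6]
gripper_width: 0.716
grip_force: 20.0
```

Call:
step_arm --steps '[{"delta_pos": [0,0,0.6],"roll": 0,"fingers": -1},{"delta_pos": [0,0,0.6],"roll": 0,"fingers": -1},{"delta_pos": [0,0,0.6],"roll": 0,"fingers": -1}]'

```text
time: 11.08
ee_pos: [456.3, -313.2, 30.5]
eef_rot: [3.088, 0.576, -0.0]
wrist_force: [-1.6, 1.5, 5.2]
gripper_width: 0.722
grip_force: 20.0
```

Contact comes at the expected height. I'll release so the disc lies flat, then regrip.

Call:
step_arm --steps '[{"delta_pos": [0,0,0],"roll": 0,"fingers": 0.65},{"delta_pos": [0,0,0],"roll": 0,"fingers": 0.65},{"delta_pos": [0,0,0],"roll": 0,"fingers": 0.65},{"delta_pos": [0,0,0],"roll": 0,"fingers": 0.65},{"delta_pos": [0,0,0],"roll": 0,"fingers": -1},{"delta_pos": [0,0,0],"roll": 0,"fingers": -1},{"delta_pos": [0,0,0],"roll": 0,"fingers": -1},{"delta_pos": [0,0,0],"roll": 0,"fingers": -1}]'

```text
time: 12.08
ee_pos: [456.3, -313.1, 29.9]
eef_rot: [3.088, 0.576, 0.0]
wrist_force: [0.5, -0.9, 0.2]
gripper_width: 0.718
grip_force: 20.0
```

```bash
python3 - <<'E'
from f import *
s=read_state();c=calibration('wrist');save('w8',read_camera('wrist'))
print(s['time'],s['ee_pos'],s['eef_rot'],s['gripper_width'],s['grip_force'],s['wrist_force'],s['moment'])
discfit('pics/w8.png',c,s)
E
```

```text
12.075 [ 456.25991393 -313.12370476   29.90473646] [3.08828333e+00 5.76096679e-01 9.41845493e-05] 0.7175381444900307 19.999847626313567 [ 0.52282696 -0.92309835  0.16601107] [-0.01792455 -0.0504808   0.00448918]
outer 193.0 [ 0.6  -0.48] resid [-0.2 -0.  -0.5] apex row (321, np.int64(242))
hole [ 2.4  -0.46] 0.3
```

Call:
step_arm --steps '[{"delta_pos": [0,0,-10],"roll": 0,"fingers": -1},{"delta_pos": [0,0,-25],"roll": 0,"fingers": -1},{"delta_pos": [0,0,-42],"roll": 0,"fingers": -1},{"delta_pos": [0,0,-60],"roll": 0,"fingers": -1},{"delta_pos": [0,0,-70],"roll": 0,"fingers": -1},{"delta_pos": [0,0,-70],"roll": 0,"fingers": -1},{"delta_pos": [0,0,-70],"roll": 0,"fingers": -1}]'

```text
time: 13.0
ee_pos: [455.8, -313.0, 99.6]
eef_rot: [-3.088, -0.576, 0.001]
wrist_force: [-0.1, -0.0, -1.9]
gripper_width: 0.723
grip_force: 20.0
```

Call:
step_arm --steps '[{"delta_pos": [40,-2,0],"roll": 0,"fingers": -1},{"delta_pos": [90,-5,0],"roll": 0,"fingers": -1},{"delta_pos": [140,-8,0],"roll": 0,"fingers": -1},{"delta_pos": [180,-10,0],"roll": 0,"fingers": -1},{"delta_pos": [201,-11.2,20],"roll": 0,"fingers": -1},{"delta_pos": [201,-11.2,40],"roll": 0,"fingers": -1},{"delta_pos": [201,-11.2,50],"roll": 0,"fingers": -1},{"delta_pos": [201,-11.2,50],"roll": 0,"fingers": -1}]'

```text
time: 14.0
ee_pos: [637.6, -231.4, 48.5]
eef_rot: [-3.088, -0.573, 0.005]
wrist_force: [-0.9, 0.3, -1.6]
gripper_width: 0.72
grip_force: 20.0
```

Call:
step_arm --steps '[{"delta_pos": [0,0,0],"roll": 0,"fingers": -1},{"delta_pos": [0,0,0],"roll": 0,"fingers": -1}]'

```text
time: 14.25
ee_pos: [640.0, -230.8, 51.0]
eef_rot: [3.088, 0.575, 0.002]
wrist_force: [0.0, -0.5, -1.9]
gripper_width: 0.722
grip_force: 20.0
```

```bash
python3 - <<'E'
from f import *
s=read_state();c=calibration('wrist');save('w9',read_camera('wrist'))
print(s['time'],s['ee_pos'],s['eef_rot'],s['gripper_width'],s['grip_force'],s['wrist_force'])
discfit('pics/w9.png',c,s)
print(delta([640,-229.5,26]))
# die block front corner visible: project the expected corners
for a in (76.3,166.3,256.3,346.3):
    t=np.radians(a+45);print(proj(c,[640+70.7*np.cos(t),-229.5+70.7*np.sin(t),24]).round(1))
E
```

```text
14.25 [ 639.97042584 -230.78920145   51.01401013] [3.08755604e+00 5.74887824e-01 2.18554145e-03] 0.7222005089410236 19.999732193537056 [ 0.0219122  -0.47764537 -1.90468169]
outer 185.0 [ 0.58 -0.51] resid [-0.2 -0.  -0.4] apex row (321, np.int64(242))
hole [ 2.39 -0.29] 0.3
[ 0.4 -1.1 24.9]
[204.6 297.2]
[338.6 378. ]
[437.5 257.6]
[295.7 157.4]
```

View pics/w9.png

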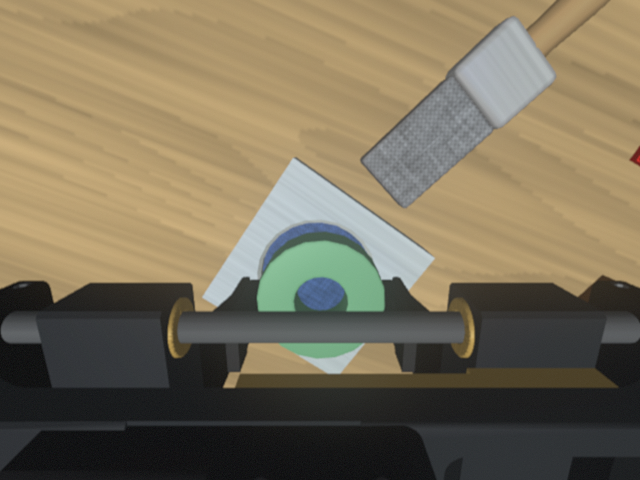

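The die corners are at (295,157), (204,297) and (433,259), within about 1 mm of prediction, and the disc is over the cavity. I'm lowering.

Call:
step_arm --steps '[{"delta_pos": [-0.2,-0.6,5],"roll": 0,"fingers": -1},{"delta_pos": [-0.2,-0.6,11],"roll": 0,"fingers": -1},{"delta_pos": [-0.2,-0.6,15],"roll": 0,"fingers": -1},{"delta_pos": [-0.2,-0.6,18],"roll": 0,"fingers": -1},{"delta_pos": [-0.2,-0.6,20],"roll": 0,"fingers": -1},{"delta_pos": [-0.2,-0.6,21],"roll": 0,"fingers": -1},{"delta_pos": [-0.2,-0.6,21],"roll": 0,"fingers": -1}]'

```text
time: 15.18
ee_pos: [639.1, -229.6, 28.9]
eef_rot: [-3.088, -0.576, 0.001]
wrist_force: [-1.5, 0.3, -1.8]
gripper_width: 0.718
grip_force: 20.0
```

Call:
step_arm --steps '[{"delta_pos": [0,0,1.5],"roll": 0,"fingers": -1},{"delta_pos": [0,0,2.5],"roll": 0,"fingers": -1},{"delta_pos": [0,0,2.5],"roll": 0,"fingers": -1}]'

```text
time: 15.55
ee_pos: [639.0, -229.6, 26.3]
eef_rot: [-3.088, -0.576, 0.001]
wrist_force: [-2.8, 0.6, -1.1]
gripper_width: 0.719
grip_force: 20.0
```

Call:
step_arm --steps '[{"delta_pos": [0,0,0.8],"roll": 0,"fingers": -1},{"delta_pos": [0,0,1.4],"roll": 0,"fingers": -1},{"delta_pos": [0,0,1.4],"roll": 0,"fingers": -1}]'

```text
time: 15.92
ee_pos: [639.1, -229.7, 25.9]
eef_rot: [3.088, 0.576, -0.001]
wrist_force: [-4.1, 1.2, 5.9]
gripper_width: 0.722
grip_force: 20.0
```

The disc is seated at exactly the expected height. I'm releasing and rising.

Call:
step_arm --steps '[{"delta_pos": [0,0,0],"roll": 0,"fingers": 0.65},{"delta_pos": [0,0,0],"roll": 0,"fingers": 0.8},{"delta_pos": [0,0,0],"roll": 0,"fingers": 1},{"delta_pos": [0,0,0],"roll": 0,"fingers": 1},{"delta_pos": [0,0,-20],"roll": 0,"fingers": 1},{"delta_pos": [0,0,-60],"roll": 0,"fingers": 1},{"delta_pos": [0,0,-100],"roll": 0,"fingers": 1},{"delta_pos": [0,0,-120],"roll": 0,"fingers": 1}]'

```text
time: 16.92
ee_pos: [640.9, -229.9, 149.1]
eef_rot: [3.086, 0.576, 0.008]
wrist_force: [-0.3, -0.2, 0.3]
gripper_width: 0.999
grip_force: 0.0
```

```bash
python3 - <<'E'
from m import *;from w import *
s=read_state();print(s['time'],s['ee_pos'],s['gripper_width'],s['wrist_force'])
c=calibration('scene');im=read_camera('scene')[:,:,::-1].copy();save('s2',im[:,:,::-1])
hsv=cv2.cvtColor(im,cv2.COLOR_BGR2HSV);H,S,V=[hsv[:,:,i].astype(int) for i in range(3)]
g=(H>40)&(H<90)&(S>35)
p=proj(c,[640,-229.5,36]).astype(int);print(p)
try: rep('disc@36',c,blob(g,*[int(v) for v in p],24),36)
except Exception as e: print(e)
print(delta([450.9,150.5,130]))
E
```

```text
16.925 [ 640.85407911 -229.87794883  149.06423523] 0.9994532868201256 [-0.29956356 -0.19545866  0.34207347]
[218 239]
disc@36 cen [ 639.7 -221.2] eqd 67.0 rect [ 639.8 -222.3] [68.3 62.9] 53.2
[ -40.9 -423.9   18.4]
```

Call:
step_arm --steps '[{"delta_pos": [-6,-60,20],"roll": 10,"fingers": 1},{"delta_pos": [-12,-120,20],"roll": 20,"fingers": 1},{"delta_pos": [-18,-180,20],"roll": 23.1,"fingers": 1},{"delta_pos": [-24,-240,20],"roll": 23.1,"fingers": 1},{"delta_pos": [-30,-300,20],"roll": 23.1,"fingers": 1},{"delta_pos": [-36,-360,20],"roll": 23.1,"fingers": 1},{"delta_pos": [-40.9,-424,20],"roll": 23.1,"fingers": 1},{"delta_pos": [-40.9,-424,20],"roll": 23.1,"fingers": 1}]'

```text
time: 17.98
ee_pos: [445.4, 155.6, 124.8]
eef_rot: [-3.14, 0.038, 0.002]
wrist_force: [0.3, -0.4, -0.5]
gripper_width: 1.002
grip_force: 0.0
```

Call:
step_arm --steps '[{"delta_pos": [0,0,0],"roll": 0,"fingers": 1},{"delta_pos": [0,0,0],"roll": 0,"fingers": 1},{"delta_pos": [0,0,0],"roll": 0,"fingers": 1}]'

```text
time: 18.35
ee_pos: [448.8, 149.7, 124.8]
eef_rot: [3.141, -0.058, -0.0]
wrist_force: [0.2, 0.0, 0.4]
gripper_width: 0.999
grip_force: 0.0
```

```bash
python3 - <<'E'
from m import *;from w import *
s=read_state();r=R();print(s['time'],s['ee_pos'],s['eef_rot'],'y yaw',np.degrees(np.arctan2(r[1,1],r[0,1])))
print(delta([450.9,150.5,17]))
c=calibration('top');im=read_camera('top')[:,:,::-1].copy();save('t2',im[:,:,::-1])
hsv=cv2.cvtColor(im,cv2.COLOR_BGR2HSV);H,S,V=[hsv[:,:,i].astype(int) for i in range(3)]
g=(H>40)&(H<90)&(S>35)
rep('disc@36',c,blob(g,417,154,30),36)
b=(H>100)&(H<135)&(S>80);print('blue px left',b[124:184,387:447].sum())
E
```

```text
18.35 [448.80076315 149.67117351 124.82009783] [ 3.14063480e+00 -5.83427542e-02 -3.95101598e-04] y yaw -92.12848976912612
[  2.1  -1.  107.8]
disc@36 cen [ 637.1 -229.4] eqd 64.6 rect [ 637.3 -229.9] [63.5 65. ] 88.4
blue px left 84
```

The disc sits in its cavity. Now I'll descend on the plaque.

Call:
step_arm --steps '[{"delta_pos": [2.1,-1,35],"roll": 0,"fingers": 1},{"delta_pos": [2.1,-1,70],"roll": 0,"fingers": 1},{"delta_pos": [2.1,-1,92],"roll": 0,"fingers": 1},{"delta_pos": [2.1,-1,104],"roll": 0,"fingers": 1},{"delta_pos": [2.1,-1,107],"roll": 0,"fingers": 1},{"delta_pos": [2.1,-1,107],"roll": 0,"fingers": 1},{"delta_pos": [2.1,-1,107],"roll": 0,"fingers": 1}]'

```text
time: 19.27
ee_pos: [451.1, 152.2, 18.8]
eef_rot: [-3.141, 0.054, -0.003]
wrist_force: [-0.5, 0.4, -0.3]
gripper_width: 0.997
grip_force: 0.0
```

```bash
python3 - <<'E'
from w import *
s=read_state();print(s['time'],s['ee_pos'],s['eef_rot'],s['wrist_force'],delta([450.9,150.5,17]))
E
```

```text
19.275 [451.09940214 152.15138539  18.83336666] [-3.14063738e+00  5.41671038e-02 -2.75406591e-03] [-0.54013865  0.44245746 -0.3098469 ] [-0.1  1.7  1.8]
```

Call:
step_arm --squeeze 25 --steps '[{"delta_pos": [0,1.7,1.5],"roll": 0,"fingers": 1},{"delta_pos": [0,1.7,1.5],"roll": 0,"fingers": 1},{"delta_pos": [0,1.7,1.5],"roll": 0,"fingers": 0.2},{"delta_pos": [0,1.7,1.5],"roll": 0,"fingers": -0.2},{"delta_pos": [0,1.7,1.5],"roll": 0,"fingers": -1},{"delta_pos": [0,1.7,1.5],"roll": 0,"fingers": -1},{"delta_pos": [0,1.7,1.5],"roll": 0,"fingers": -1},{"delta_pos": [0,1.7,1.5],"roll": 0,"fingers": -1}]'

```text
time: 20.27
ee_pos: [450.4, 150.4, 16.5]
eef_rot: [-3.141, 0.054, -0.0]
wrist_force: [1.3, 0.5, -0.2]
gripper_width: 0.685
grip_force: 25.0
```

```bash
python3 - <<'E'
from w import *
s=read_state();print(s['time'],s['ee_pos'],s['eef_rot'],s['wrist_force'],s['gripper_width'],s['grip_force'])
E
```

```text
20.275 [450.37187297 150.38095807  16.53403675] [-3.14101487e+00  5.37608872e-02 -1.48816284e-04] [ 1.27074294  0.45746665 -0.23523843] 0.6850443543135317 24.99915897846222
```

Call:
step_arm --steps '[{"delta_pos": [0,0,-30],"roll": 0,"fingers": -1},{"delta_pos": [0,0,-60],"roll": 0,"fingers": -1},{"delta_pos": [0,0,-90],"roll": 0,"fingers": -1},{"delta_pos": [0,0,-100],"roll": 0,"fingers": -1},{"delta_pos": [0,0,-100],"roll": 0,"fingers": -1},{"delta_pos": [0,0,-100],"roll": 0,"fingers": -1}]'

```text
time: 21.02
ee_pos: [449.4, 149.7, 115.3]
eef_rot: [3.14, -0.054, -0.004]
wrist_force: [-0.5, -0.9, -2.8]
gripper_width: 0.687
grip_force: 25.0
```

```bash
cat > pf.py <<'E'
from w import *
def plaqfit(png,c,s,dz=10):
    im=cv2.imread(png);hsv=cv2.cvtColor(im,cv2.COLOR_BGR2HSV);H,S,V=[hsv[:,:,i].astype(int) for i in range(3)]
    Rm=Ro.from_rotvec(s['eef_rot']).as_matrix();zt=s['ee_pos'][2]+dz
    G=(H>40)&(H<90)&(S>22);G[:200]=0;G[308:]=0
    med=np.median(V[275:295,300:340]);g=G&(V>med*.86)
    T=lambda u,v:(Rm.T@(onz(c,u,v,zt)-s['ee_pos']))[:2]
    us=[u for u in range(275,368,3) if g[:,u].any()]
    w=np.array([T(u,np.where(g[:,u])[0][0]-.5) for u in us]);k=np.polyfit(w[:,1],w[:,0],1)
    L=[];Rr=[]
    for v in range(270,304,3):
        x=np.where(g[v])[0]
        if len(x): L.append(T(x[0]-.5,v)[1]);Rr.append(T(x[-1]+.5,v)[1])
    print('med',med,hsv[285,320],'front x at y=0',k[1].round(2),'-> centre x',(k[1]-30).round(2),'tilt deg',np.degrees(k[0]).round(2),
      'res',np.ptp(np.polyval(k,w[:,1])-w[:,0]).round(1),'L/R',np.median(L).round(1),np.median(Rr).round(1))
E
python3 - <<'E'
from pf import *
s=read_state();c=calibration('wrist');save('w10',read_camera('wrist'))
r=R();print(s['time'],s['ee_pos'],s['eef_rot'],s['wrist_force'],s['gripper_width'],'yaw',np.degrees(np.arctan2(r[1,1],r[0,1])))
plaqfit('pics/w10.png',c,s);print(delta([456,-94.2,120]))
E
```

```text
21.025 [449.44729059 149.73071634 115.303678  ] [ 3.14016161 -0.05397895 -0.00368845] [-0.4999579  -0.85807232 -2.81313368] 0.6867376159233015 yaw -91.96786939316593
med 190.0 [ 68  43 189] front x at y=0 29.56 -> centre x -0.44 tilt deg -0.05 res 0.0 L/R -29.5 28.5
[ 14.9 243.7  -4.5]
```

The plaque is held square and centred, within 0.5 mm. I'm carrying it to the square die with a 20.4° roll.

Call:
step_arm --steps '[{"delta_pos": [3,45,0],"roll": 5,"fingers": -1},{"delta_pos": [6,100,0],"roll": 12,"fingers": -1},{"delta_pos": [9,150,0],"roll": 18,"fingers": -1},{"delta_pos": [12,200,0],"roll": 20.4,"fingers": -1},{"delta_pos": [15.2,244,0],"roll": 20.4,"fingers": -1},{"delta_pos": [15.2,244,0],"roll": 20.4,"fingers": -1},{"delta_pos": [15.2,244,20],"roll": 20.4,"fingers": -1},{"delta_pos": [15.2,244,40],"roll": 20.4,"fingers": -1}]'

```text
time: 22.08
ee_pos: [456.9, -93.2, 75.5]
eef_rot: [-3.082, 0.608, 0.001]
wrist_force: [-0.5, 0.5, -1.6]
gripper_width: 0.686
grip_force: 25.0
```

Call:
step_arm --steps '[{"delta_pos": [0,0,10],"roll": 0,"fingers": -1},{"delta_pos": [0,0,20],"roll": 0,"fingers": -1},{"delta_pos": [0,0,20],"roll": 0,"fingers": -1},{"delta_pos": [0,0,20],"roll": 0,"fingers": -1},{"delta_pos": [0,0,20],"roll": 0,"fingers": -1}]'

```text
time: 22.7
ee_pos: [457.6, -94.2, 57.1]
eef_rot: [3.082, -0.609, 0.002]
wrist_force: [-0.6, -0.2, -2.1]
gripper_width: 0.686
grip_force: 25.0
```

```bash
python3 - <<'E'
from pf import *
s=read_state();c=calibration('wrist');save('w11',read_camera('wrist'))
r=R();print(s['time'],s['ee_pos'],s['eef_rot'],s['wrist_force'],s['gripper_width'],'yaw',np.degrees(np.arctan2(r[1,1],r[0,1])))
plaqfit('pics/w11.png',c,s);print(delta([456,-94.2,26]))
# block top: front edge and side edges in tool frame
im=cv2.imread('pics/w11.png');hsv=cv2.cvtColor(im,cv2.COLOR_BGR2HSV);H,S,V=[hsv[:,:,i].astype(int) for i in range(3)]
al=((H>90)&(H<125)&(S<60)&(V>150));al[300:]=0
T=lambda u,v:(r.T@(onz(c,u,v,24)-s['ee_pos']))[:2].round(1)
for u in(280,300,320,340,360):
    x=np.where(al[:,u])[0]; print(u,x[:1],x[-1:],T(u,x[0]-.5) if len(x) else None)
for v in(215,225,235,245,255):
    x=np.where(al[v])[0]; print(v,x[:1],x[-1:],(T(x[0]-.5,v),T(x[-1]+.5,v)) if len(x) else None)
E
```

```text
22.7 [457.62078334 -94.21055819  57.07464566] [ 3.08183778e+00 -6.09489669e-01  1.96698012e-03] [-0.62968878 -0.22330177 -2.13469307] 0.6855358846280522 yaw -112.3777660251265
med 218.0 [ 69  41 219] front x at y=0 29.42 -> centre x -0.58 tilt deg -0.03 res 0.0 L/R -29.5 28.5
[-1.5  0.5 31. ]
280 [195] [225] [ 49.  -23.9]
300 [195] [225] [ 49.  -12.4]
320 [195] [225] [49.  -0.9]
340 [195] [225] [48.9 10.7]
360 [195] [225] [48.9 22.2]
215 [237] [405] (array([ 37. , -49.8]), array([37. , 49.2]))
225 [238] [405] (array([ 31. , -49.6]), array([31. , 49.6]))
235 [238] [404] (array([ 25., -50.]), array([24.9, 49.4]))
245 [239] [403] (array([ 18.8, -49.8]), array([18.7, 49.2]))
255 [240] [402] (array([ 12.5, -49.6]), array([12.5, 49. ]))
```

Die and plaque are aligned to within about 0.5 mm, with 0° of tilt. I'm lowering.

Call:
step_arm --steps '[{"delta_pos": [-0.5,0.4,6],"roll": 0,"fingers": -1},{"delta_pos": [-0.5,0.4,13],"roll": 0,"fingers": -1},{"delta_pos": [-0.5,0.4,19],"roll": 0,"fingers": -1},{"delta_pos": [-0.5,0.4,23],"roll": 0,"fingers": -1},{"delta_pos": [-0.5,0.4,26],"roll": 0,"fingers": -1},{"delta_pos": [-0.5,0.4,27],"roll": 0,"fingers": -1},{"delta_pos": [-0.5,0.4,27],"roll": 0,"fingers": -1}]'

```text
time: 23.62
ee_pos: [456.6, -94.3, 29.6]
eef_rot: [3.082, -0.609, 0.0]
wrist_force: [-1.0, 0.6, -1.5]
gripper_width: 0.685
grip_force: 25.0
```

Call:
step_arm --steps '[{"delta_pos": [0,0,1.5],"roll": 0,"fingers": -1},{"delta_pos": [0,0,2.5],"roll": 0,"fingers": -1},{"delta_pos": [0,0,2.5],"roll": 0,"fingers": -1}]'

```text
time: 24.0
ee_pos: [456.5, -94.3, 27.0]
eef_rot: [3.082, -0.609, -0.0]
wrist_force: [0.6, -0.7, -1.6]
gripper_width: 0.685
grip_force: 25.0
```

Call:
step_arm --steps '[{"delta_pos": [0,0,1],"roll": 0,"fingers": -1},{"delta_pos": [0,0,1.6],"roll": 0,"fingers": -1},{"delta_pos": [0,0,1.6],"roll": 0,"fingers": -1}]'

```text
time: 24.38
ee_pos: [456.5, -94.3, 25.5]
eef_rot: [3.082, -0.609, 0.0]
wrist_force: [0.3, -0.6, -0.9]
gripper_width: 0.69
grip_force: 25.0
```

Call:
step_arm --steps '[{"delta_pos": [0,0,0.5],"roll": 0,"fingers": -1},{"delta_pos": [0,0,0.5],"roll": 0,"fingers": -1}]'

```text
time: 24.62
ee_pos: [456.5, -94.3, 25.5]
eef_rot: [3.082, -0.609, 0.0]
wrist_force: [-1.9, -0.6, 6.4]
gripper_width: 0.685
grip_force: 25.0
```

Contact comes at 25.5 mm, as expected. I'm releasing and rising.

Call:
step_arm --steps '[{"delta_pos": [0,0,0],"roll": 0,"fingers": 0.6},{"delta_pos": [0,0,0],"roll": 0,"fingers": 0.8},{"delta_pos": [0,0,0],"roll": 0,"fingers": 1},{"delta_pos": [0,0,0],"roll": 0,"fingers": 1},{"delta_pos": [0,0,-20],"roll": 0,"fingers": 1},{"delta_pos": [0,0,-70],"roll": 0,"fingers": 1},{"delta_pos": [0,0,-120],"roll": 0,"fingers": 1},{"delta_pos": [0,0,-170],"roll": 0,"fingers": 1}]'

```text
time: 25.62
ee_pos: [456.3, -94.3, 196.5]
eef_rot: [3.082, -0.609, 0.0]
wrist_force: [0.1, -0.4, 0.3]
gripper_width: 0.998
grip_force: 0.0
```

Call:
step_arm --steps '[{"delta_pos": [40,-50,-10],"roll": 0,"fingers": 1},{"delta_pos": [60,-100,-10],"roll": 0,"fingers": 1},{"delta_pos": [60,-150,-10],"roll": 0,"fingers": 1},{"delta_pos": [60,-200,-10],"roll": 0,"fingers": 1},{"delta_pos": [60,-250,-10],"roll": 0,"fingers": 1},{"delta_pos": [60,-250,-10],"roll": 0,"fingers": 1},{"delta_pos": [60,-250,-10],"roll": 0,"fingers": 1}]'

```text
time: 26.5
ee_pos: [606.8, 113.3, 204.4]
eef_rot: [3.081, -0.609, -0.001]
wrist_force: [-0.4, -0.4, -0.6]
gripper_width: 1.002
grip_force: 0.0
```

```bash
python3 - <<'E'
from m import *;from w import *
s=read_state();print(s['time'],s['ee_pos'],s['gripper_width'],s['wrist_force'])
for n,pd,pp in(('top',(417,154),(356,242)),('scene',None,None)):
    c=calibration(n);im=read_camera(n)[:,:,::-1].copy();save(n+'9',im[:,:,::-1])
    hsv=cv2.cvtColor(im,cv2.COLOR_BGR2HSV);H,S,V=[hsv[:,:,i].astype(int) for i in range(3)]
    g=(H>40)&(H<90)&(S>30)
    pd=[int(v) for v in proj(c,[639,-229.5,36])];pp=[int(v) for v in proj(c,[456,-94.2,36])]
    for k,p in(('disc',pd),('plaque',pp)):
        kk=blob(g&(V>0.86*V[g&(np.hypot(*(np.indices(V.shape)-np.array(p)[::-1,None,None]))<20)].max()*0.9),*p,34)
        rep(n+' '+k,c,kk,36)
E
```

```text
26.5 [606.83860578 113.32142148 204.38330085] 1.0015844904972928 [-0.41692643 -0.44848978 -0.63669368]
top disc cen [ 639.2 -230.9] eqd 61.1 rect [ 639.4 -231. ] [59.7 60.8] 43.7
top plaque cen [456.1 -96. ] eqd 65.2 rect [456.1 -96.1] [57.9 58.2] 67.4
scene disc cen [ 637.9 -226.5] eqd 60.3 rect [ 637.8 -226.8] [58.8 60.6] 53.2Traceback (most recent call last):
  File "<stdin>", line 9, in <module>
  File "m.py", line 6, in blob
    return max(cs,key=cv2.contourArea)
ValueError: max() iterable argument is empty
```

From the top view, both parts are centred on their seats: disc (639,−231), plaque (456,−96) at 67.4°, matching the cavities. Their seating heights were confirmed at contact, so I'm handing in.

```bash
python3 -c "
from plant import *
print(hand_in())"
```

```text
the job is handed in; nothing more can be done
None
```

I slid the disc down the gauge pin until it lay on the collar, then seated it in the round die and seated the plaque in the square die. I handed in at about 27 s with the gripper clear; no verdict came back, only confirmation of the hand-in.

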